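# Call the trainee and point out the next pen repair

## Robot

A 6-joint arm with a two-finger parallel gripper is mounted at the origin on the work surface. World frame = base frame: x ahead of the robot, y to its left, z up, the work surface at z = 0. Lengths are in m, angles in rad, forces in N, time in s.
With the tool pointing down it reaches from about 0.275 to 0.825 m from the base axis. Payload 5.2 kg.
Tool frame: the origin (TCP) lies midway between the tips of the shut fingers; the grasp point (between the pads) lies robot.grip_depth behind it (robot.grip_depth is the distance from the TCP to the grasp point, in m); z points along the fingers, y is the direction in which the jaws open and shut (so a half turn about z gives the same grasp; the last joint's range is limited). The gripper opens to 93 mm and grips with 3 to 60 N. Pads are 15 mm wide; open, the fingers measure 128 mm over their backs; the gripper's body (75 mm by 188 mm) begins 65 mm behind the grasp point.
Start: joints at [-1.398, 0.259, 1.535, -0, 1.348, -0.203], TCP at [0.202, -0.512, 0.219] pointing down, gripper open.
Joint ranges: [-3.14, 3.14], [-0.91, 2.08], [0.19, 2.58], [-1.22, 4.36], [0.22, 2.71], [-3.12, 3.12]. Speed limits (rad/s): [2.57, 2.57, 3.14, 3.14, 3.14, 3.14].

## Interface

Orientations are given as a rotation vector (axis times angle).
In Python, from cell import robot, eyes gives the robot as it stands. The module is installed in compiled form; this text tells all that it offers.
- The arm moves only by the shell command python3 -m handwheel 'ROWS' [OPENING] [FORCE]. ROWS is a JSON object of lists of equal length, an entry for each row: "offset": the shift along the tool's x, y, z scaled (see below), a list of three; "rot": the turn, a rotation vector about the tool's x, y, z scaled (see below), a list of three. In form: {"offset": [[tx, ty, tz], ...], "rot": [[rx, ry, rz], ...]}. A call has 1 to 20 rows; each row shifts and turns the commanded pose from where the row before left it, along the tool's axes as they then stand; what a row does not reach is not made up. The controller multiplies each number of a shift by 5 cm and each number of a turn by 8 degrees. A row lasts 1/8 s, in which the tool goes at most 62.5 mm and 10.7 degrees, less where a joint would pass 70% of its speed; a pose out of reach is approached as far as the arm can. A call with a number of a shift or a turn outside -1 to 1 is refused whole. A call with a gripper value outside its range is refused whole. OPENING is the closure, from 0 (fully open) to 1 (shut), set as the call begins (- or left out, the last holds). The fingers move at their own pace and stop on an object; FORCE is the grip in N (left out, the last holds). Time passes only in rows, so rows that do not move let the fingers close. It gives the time, the measured TCP pose, the force and the opening at its end, in the units of the state.
- robot.get_state(): the state, without advancing time (a new reading comes with each control period).
- eyes.read_camera(name): name is "scene" or "side" or "wrist"; returns (picture, depth): 400x640x3 uint8, red, green, blue; 400x640 float32, m along the optical axis (not along the pixel's ray), 0 where there is no reading.
- eyes.camera_params(name): a dict with "vfov" (degrees; the focal length in pixels is half the picture's height over the tangent of half this angle, whatever the lens; pixels are square), "cx", "cy" (the principal point, pixels), "rvec" (rotation vector, rad) and "tvec" (3), from world to camera coordinates, as OpenCV has them; the wrist camera has in their place "hand_eye" (4x4, takes a point from camera to tool coordinates, whose origin is the TCP and whose axes are the flange's). Camera axes: x right, y down, z forward; pixel columns grow to the right and rows downward; lengths in m; the calibration is good to about 2 mm. A picture is of the moment at which its call begins: read the wrist's pose just before it. camera_params takes no time and is no camera call.
- robot.finish_job(): hands the job in, once; it reports no verdict.
The state is a dict: "time": time; "qpos": joint angles; "dq": joint speeds; "effort": joint torques, N m; "tool_pos": TCP position; "ee_rot": TCP orientation; "wrist_force": force on the tool from outside, world axes, zero at the start; "ft_torque": the same for the moment, N m; "grip_width": finger opening in m.
Only numpy, scipy, OpenCV 4.12 (cv2) and the standard library are available. Lean on these libraries where they do the work, as an engineer would, in place of code of your own. Each camera call takes 0.05 s, during which the arm holds its last target.

## Task

Call the trainee by pressing the red call button on the desk, then show the next job by pointing with the fingertips: hold them still for two seconds about 2 cm above the middle of the cream barrel, and after that about 2 cm above the middle of the small grey whetstone on which its rim is to be trued. Point only: do not touch, push or lift them or their neighbours (the barrel rests, green barrel, oilstone, anvil block, ink bottle and nib case). Finish still pointing at the whetstone, clear of it.

Things in the scene. Friction and masses are not known exactly. Their poses are not given: they have to be found in the camera images.
- call (a joint): travel of the red call button, m: 0 up, about 0.006 fully pressed straight down; it springs back up when let go; about 5 N holds it fully down, and 4 mm of travel rings
- call_top (a point): centre of the top face of the red call button (36 mm across, in a black housing fixed to the desk); moves down with the button
- cream_barrel: cream celluloid pen barrel with a thin brass band near one end, a loose cylinder 14 mm in diameter and 70 mm long lying level in a dark walnut rest. Origin on its axis at mid length, 15 mm above the desk, so its uppermost line is 7 mm above the origin; x along its length
- whetstone: small grey whetstone, a loose slab 85 x 32 x 18 mm (x, y, z) lying flat on the desk. Origin at the centre of its underside; its top is 18 mm above that
- green_barrel: dark green pen barrel of the same size and origin as the cream one, in a like walnut rest; not to be touched
- cream_rest: walnut rest fixed under the cream barrel, 90 x 34 x 14 mm, with a 16 mm channel along its x whose floor is 8 mm above the desk. Origin at the centre of its underside
- green_rest: the same rest, fixed under the green barrel. Origin at the centre of its underside
- oilstone: red-brown oilstone, a loose slab 85 x 32 x 18 mm, flat on the desk; not the whetstone; not to be touched. Origin at the centre of its underside
- anvil: black steel anvil block, loose, 55 x 55 x 40 mm high; not to be touched. Origin at the centre of its underside
- nib_case: lidded tin nib case, 63 x 103 x 28 mm high (x, y, z), fixed at the back; not to be touched. Origin at the centre of its underside
- ink_bottle: blue ink bottle with a black cap, loose, 48 mm across, 65 mm high, at the back; not to be touched. Origin at the centre of its underside

How it is judged:
By the outcome, as a careful person would: the job done as asked, in the order asked, and still so for the second after the job is handed in, with the robot touching nothing.
It also fails if it takes over 46 s, if anything falls off the work surface, if the arm or the gripper's body presses on something with over 40 N, if the wrist force passes 120 N, or if a joint passes its speed limit or range.

## Working session

There is one attempt and no reset: what is moved stays moved. The work goes in short steps, Python scripts to look and compute and a shell command to move; the robot and the scene stay as the last step left them, time stands still between calls to the robot, and variables do not carry over. Pictures are saved under pics/ and viewed, and the job is handed in when it is done.

```bash
mkdir -p pics; python3 - <<'E'
from cell import robot, eyes
import cv2
print(robot.get_state()); print(robot.grip_depth)
for n in ["scene","side","wrist"]:
    print(n,eyes.camera_params(n))
for n in ["scene","side","wrist"]:
    p,d=eyes.read_camera(n); cv2.imwrite(f"pics/{n}0.png",p[...,::-1])
    import numpy as np; np.save(f"/tmp/{n}0.npy",d)
E
```

```text
{'time': 0.0, 'qpos': array([-1.39783413e+00,  2.59335347e-01,  1.53607163e+00, -1.14868993e-05,
        1.34802068e+00, -2.02822706e-01]), 'dq': array([-6.58994475e-04,  1.63255586e-03, -1.11093255e-03,  1.01161781e-05,
       -6.91736444e-05,  1.75000362e-04]), 'effort': array([ 3.37991951e-03, -4.37299562e+01, -2.84001607e+01,  7.23415031e-02,
        4.14365670e-02, -1.30954700e-04]), 'tool_pos': array([ 0.20176084, -0.51106316,  0.21782644]), 'ee_rot': array([-3.08449746e+00, -5.86475681e-01, -2.54267227e-05]), 'wrist_force': array([-0.12577479,  0.25143986, -0.83698157]), 'ft_torque': array([ 0.0492147 , -0.00842124,  0.04324477]), 'grip_width': 0.09323192240422254}
0.0188
scene {'vfov': 48.51065782089624, 'cx': 320.75411343420393, 'cy': 198.95011423764694, 'rvec': array([ 2.20099857,  0.80677783, -0.33030356]), 'tvec': array([-0.44585059, -0.23476604,  1.14417517])}
side {'vfov': 50.73800736344708, 'cx': 315.7953798728362, 'cy': 201.08284021309686, 'rvec': array([ 0.83141767, -2.49966457,  1.12055965]), 'tvec': array([0.48324695, 0.2777857 , 0.7439193 ])}
wrist {'vfov': 67.53230101297174, 'cx': 316.3823888538272, 'cy': 197.313849025847, 'hand_eye': array([[ 1.28775090e-03, -9.63584957e-01, -2.67399275e-01,
         7.40231009e-02],
       [ 9.99998993e-01,  1.40015669e-03, -2.29695165e-04,
         4.99294348e-04],
       [ 5.95731689e-04, -2.67398710e-01,  9.63585790e-01,
        -1.66164084e-01],
       [ 0.00000000e+00,  0.00000000e+00,  0.00000000e+00,
         1.00000000e+00]])}
```

View pics/scene0.png

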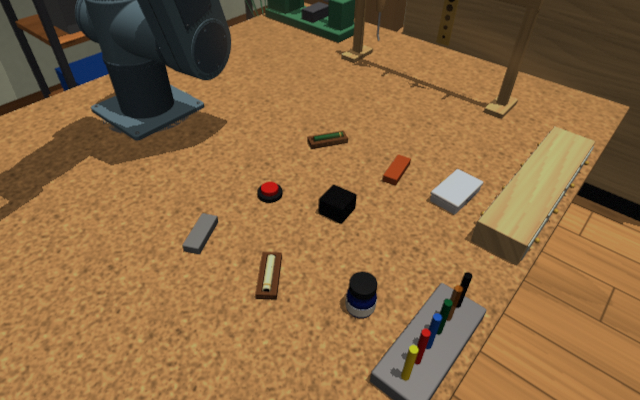

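View pics/side0.png

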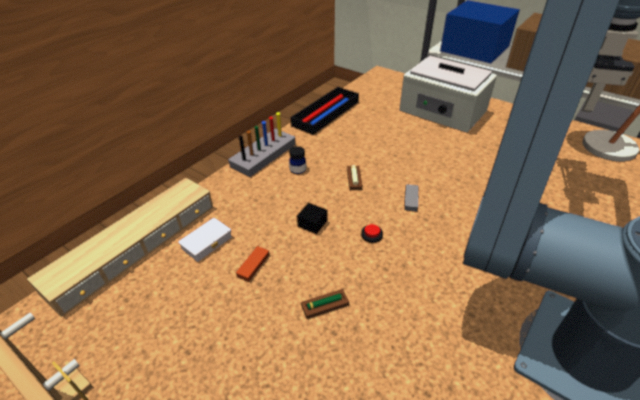

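View pics/wrist0.png

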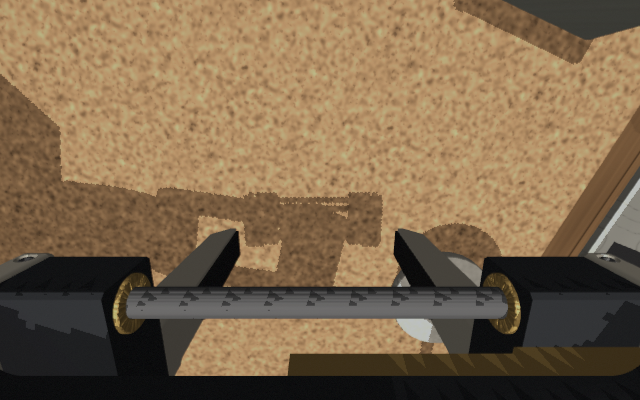

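The scene view shows the call button at (269,188), the cream barrel at (269,273) and the whetstone at (201,232). In the side view they are at (372,231), (354,177) and (412,196). The wrist view has none of them in it. Next I'll measure them by masks in both views.

```bash
cat > h.py <<'E'
import numpy as np, cv2
from scipy.spatial.transform import Rotation as R
from cell import robot, eyes
def cam(n, st=None):
    p=eyes.camera_params(n); f=200/np.tan(np.radians(p['vfov']/2))
    K=np.array([[f,0,p['cx']],[0,f,p['cy']],[0,0,1]])
    if n=='wrist':
        st=st or robot.get_state(); T=np.eye(4);T[:3,:3]=R.from_rotvec(st['ee_rot']).as_matrix();T[:3,3]=st['tool_pos']
        M=T@p['hand_eye']; Rm=M[:3,:3].T; t=-Rm@M[:3,3]
    else: Rm=R.from_rotvec(p['rvec']).as_matrix(); t=np.array(p['tvec'])
    return K,Rm,t
def ray(c,uv):
    K,Rm,t=c; d=Rm.T@np.linalg.solve(K,[uv[0],uv[1],1]); return -Rm.T@t,d
def onplane(c,uv,z):
    o,d=ray(c,uv); return o+d*(z-o[2])/d[2]
def tri(c1,u1,c2,u2):
    o1,d1=ray(c1,u1);o2,d2=ray(c2,u2)
    s=np.linalg.lstsq(np.c_[d1,-d2],o2-o1,rcond=None)[0]
    a=o1+s[0]*d1;b=o2+s[1]*d2
    return (a+b)/2,np.linalg.norm(a-b)
def deproj(c,uv,d):
    K,Rm,t=c; return Rm.T@(np.linalg.solve(K,[uv[0],uv[1],1])*d-t)
E
cat > m.py <<'E'
from h import *
S=dict(scene=dict(red=(269,188),cream=(269,273),stone=(201,232)),side=dict(red=(372,231),cream=(354,177),stone=(412,196)))
out={}
for n in S:
    im=cv2.imread(f"pics/{n}0.png"); hsv=cv2.cvtColor(im,cv2.COLOR_BGR2HSV).astype(int); c=cam(n); D=np.load(f"/tmp/{n}0.npy")
    h,s,v=hsv[...,0],hsv[...,1],hsv[...,2]
    b=im.astype(int)
    masks=dict(red=((h<6)|(h>174))&(s>180)&(v>120),cream=(s<110)&(v>130)&(h>15)&(h<40), stone=(s<60)&(v>60)&(v<190))
    for k,m in masks.items():
        u,w=S[n][k]; win=np.zeros(m.shape,bool); win[w-28:w+28,u-28:u+28]=1
        mm=(m&win).astype(np.uint8)
        nn,L,st,ce=cv2.connectedComponentsWithStats(mm)
        i=1+np.argmax(st[1:,4]); cm=L==i
        ys,xs=np.nonzero(cm); 
        P=np.array([deproj(c,(x,y),D[y,x]) for x,y in zip(xs,ys) if D[y,x]>0])
        print(n,k,st[i],ce[i].round(1),"rect",cv2.minAreaRect(np.c_[xs,ys].astype(np.float32)),"\n  3d med",np.median(P,0).round(4),"z pct",np.percentile(P[:,2],[5,25,50,75,95]).round(4))
        top=P[P[:,2]>np.percentile(P[:,2],80)-0.003]
        hull=cv2.minAreaRect(top[:,:2].astype(np.float32)*1000)
        print("  top rect mm",np.round(hull[0],1),np.round(hull[1],1),round(hull[2],1),len(top))
        out[n,k]=ce[i]
    crops={k:im[w-35:w+35,u-35:u+35] for k,(u,w) in S[n].items()}
    cv2.imwrite(f"pics/crop_{n}.png",cv2.resize(np.hstack(list(crops.values())),None,fx=3.7,fy=3.7,interpolation=0))
for k in S['scene']:
    print(k,tri(cam('scene'),out['scene',k],cam('side'),out['side',k]))
E
python3 m.py
```

```text
scene red [261 182  17  11 153] [269.1 187.1] rect ((269.0, 187.0), (10.0, 16.0), 90.0) 
  3d med [ 0.472  -0.0319  0.0215] z pct [0.0195 0.0208 0.0215 0.0226 0.0236]
  top rect mm [470.4 -31. ] [32.2 31.2] 45.1 141
scene cream [263 254  12  30 218] [268.9 268.9] rect ((269.02703857421875, 268.8378601074219), (7.562353134155273, 29.92061424255371), 9.462322235107422) 
  3d med [ 0.6164 -0.1788  0.0207] z pct [0.0172 0.0193 0.0207 0.0216 0.0229]
  top rect mm [ 615.1 -178. ] [11.5 61. ] 37.3 177
scene stone [183 213  34  36 583] [199.5 231.2] rect ((199.57354736328125, 231.04412841796875), (15.4348726272583, 42.70314407348633), 30.963754653930664) 
  3d med [ 0.4581 -0.1979  0.0176] z pct [0.0156 0.0169 0.0176 0.0183 0.0194]
  top rect mm [ 456.6 -195.3] [30.7 83.5] 26.1 557
side red [365 224  16  12 136] [372.  229.6] rect ((371.9499816894531, 229.65000915527344), (14.862703323364258, 10.75174331665039), 18.43494987487793) 
  3d med [ 0.4675 -0.0292  0.0196] z pct [0.0175 0.0186 0.0196 0.0206 0.0215]
  top rect mm [467.9 -29.6] [32.5 32.8] 61.4 127
side cream [351 165   8  18 101] [354.1 173.9] rect ((354.0692443847656, 173.55386352539062), (17.4888973236084, 5.9536662101745605), 82.87498474121094) 
  3d med [ 0.6162 -0.1823  0.0177] z pct [0.009  0.0156 0.0177 0.0191 0.0207]
  top rect mm [ 617.3 -181.3] [12.5 71.6] 37.8 73
side stone [405 185  13  26 292] [411.2 196.8] rect ((411.0, 197.5), (25.0, 12.0), 90.0) 
  3d med [ 0.4511 -0.1889  0.0157] z pct [0.0121 0.0148 0.0157 0.0167 0.018 ]
  top rect mm [ 454.1 -194.1] [29.8 84.9] 27.2 261
red (array([ 0.46839637, -0.02983475,  0.01849695]), np.float64(0.0013717958539082413))
cream (array([ 0.61536361, -0.17871046,  0.01952858]), np.float64(0.0013535976061125293))
stone (array([ 0.45284133, -0.19466093,  0.01095244]), np.float64(0.0007304659438953293))
```

View pics/crop_scene.png

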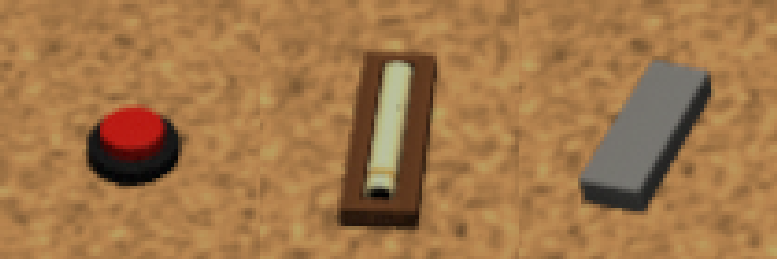

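View pics/crop_side.png

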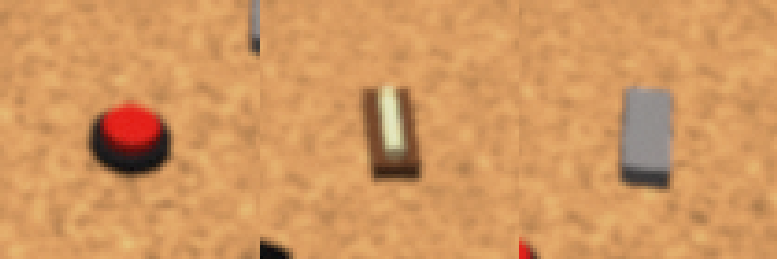

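```bash
cat > to.py <<'E'
from h import *; import sys
def to(p):
    s=robot.get_state(); M=R.from_rotvec(s['ee_rot']).as_matrix()
    d=M.T@(np.array(p)-s['tool_pos']); print("t",s['time'].__round__(2),"tcp",s['tool_pos'].round(4),"F",s['wrist_force'].round(1),"tilt",M[:,2].round(4),"need units",(d/0.05).round(3),"norm mm",np.linalg.norm(d)*1000)
if __name__=="__main__":
    to([float(a) for a in sys.argv[1:4]]); print(R.from_rotvec(robot.get_state()['ee_rot']).as_matrix().round(3))
E
python3 to.py 0.468 -0.150 0.22
```

```text
t 0.15 tcp [ 0.2018 -0.5112  0.218 ] F [-0.3 -0.9 -0.2] tilt [-2.0e-04  1.4e-03 -1.0e+00] need units [ 7.603 -4.767 -0.031] norm mm 448.7050278971575
[[ 0.93   0.367 -0.   ]
 [ 0.367 -0.93   0.001]
 [ 0.    -0.001 -1.   ]]
```

```bash
python3 -m handwheel '{"offset":[[0.55,-0.41,0],[0.55,-0.41,0],[0.55,-0.41,0],[0.55,-0.41,0],[0.55,-0.41,0],[0.55,-0.41,0],[0.55,-0.41,0],[0.55,-0.41,0],[0.55,-0.41,0],[0.55,-0.41,0],[0.55,-0.41,0],[0.55,-0.41,0],[0,0,0],[0,0,0],[0,0,0]],"rot":[[0,0,0],[0,0,0],[0,0,0],[0,0,0],[0,0,0],[0,0,0],[0,0,0],[0,0,0],[0,0,0],[0,0,0],[0,0,0],[0,0,0],[0,0,0],[0,0,0],[0,0,0]]}' 1 20
python3 - <<'E'
from h import *
s=robot.get_state(); p,d=eyes.read_camera('wrist'); cv2.imwrite('pics/w1.png',p[...,::-1]); np.save('/tmp/w1.npy',d)
np.savez('/tmp/w1s.npz',pos=s['tool_pos'],rot=s['ee_rot'])
E
```

```text
time: 2.02
tool_pos: [0.4182, -0.1625, 0.2186]
ee_rot: [3.086, 0.585, -0.001]
wrist_force: [0.2, 0.3, 0.3]
grip_width: 0.0005
```

View pics/w1.png

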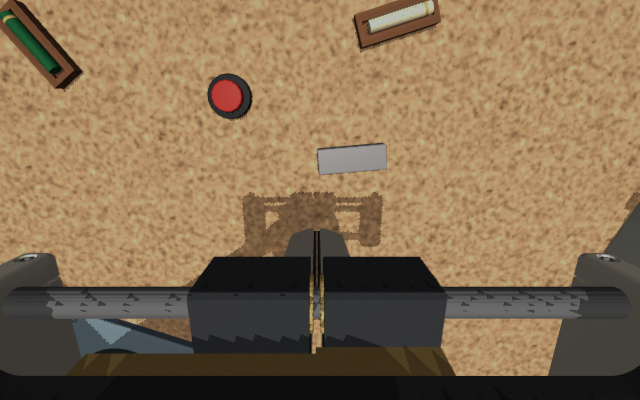

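The wrist view shows the red button at (227,96), the cream barrel at (401,16) near the top edge but whole, and the whetstone at (352,158). The fingers are shut. I'll measure all three here and check them against the fixed views.

```bash
cat > mw.py <<'E'
from h import *; import sys
tag=sys.argv[1]; Z=np.load(f'/tmp/{tag}s.npz'); c=cam('wrist',dict(tool_pos=Z['pos'],ee_rot=Z['rot']))
im=cv2.imread(f'pics/{tag}.png'); D=np.load(f'/tmp/{tag}.npy'); hsv=cv2.cvtColor(im,cv2.COLOR_BGR2HSV).astype(int); h,s,v=hsv[...,0],hsv[...,1],hsv[...,2]
seeds=dict(a.split('=') for a in sys.argv[2:])
zt=dict(red=0.0205,cream=0.018,stone=0.018)
masks=dict(red=((h<8)|(h>172))&(s>140)&(v>100),cream=(v>150)&(s<95)|((h>15)&(h<35)&(s>120)&(v>150)),stone=(s<45)&(v>80)&(v<215))
for k,uv in seeds.items():
    u,w=map(int,uv.split(',')); m=masks[k].astype(np.uint8); win=np.zeros(m.shape,np.uint8); win[max(0,w-45):w+45,max(0,u-60):u+60]=1
    nn,L,st,ce=cv2.connectedComponentsWithStats(m*win); 
    i=L[w,u] or 1+np.argmax(st[1:,4]); cm=L==i; ys,xs=np.nonzero(cm)
    P=np.array([deproj(c,(x,y),D[y,x]) for x,y in zip(xs,ys) if D[y,x]>0]); 
    Q=np.array([onplane(c,(x,y),zt[k]) for x,y in zip(xs,ys)])
    r=cv2.minAreaRect((Q[:,:2]*1000).astype(np.float32))
    print(k,st[i],ce[i].round(1),"depth med",np.median(P,0).round(4),"z95",np.percentile(P[:,2],[50,95]).round(4),"plane rect",np.round(r[0],1),np.round(r[1],1),round(r[2],1))
    for n in ('scene',):
        pass
E
python3 mw.py w1 red=227,96 cream=403,15 stone=352,158
python3 - <<'E'
import cv2
im=cv2.imread('pics/w1.png')[0:60,330:460]; cv2.imwrite('pics/w1c.png',cv2.resize(im,None,fx=6,fy=6,interpolation=0))
E
```

```text
red [211  80  31  32 764] [226.1  95.3] depth med [ 0.4686 -0.0315  0.0222] z95 [0.0222 0.0235] plane rect [468.1 -31.1] [33.9 34.5] 21.5
cream [369   0  65  31 755] [401.5  15.1] depth med [ 0.6167 -0.1833  0.0213] z95 [0.0213 0.023 ] plane rect [ 617.4 -183.6] [11.9 70.5] 38.3
stone [ 317  144   70   31 1724] [351.8 158.8] depth med [ 0.454  -0.1955  0.0181] z95 [0.0181 0.0194] plane rect [ 453.7 -195.5] [31.2 83.9] 26.4
```

View pics/w1c.png

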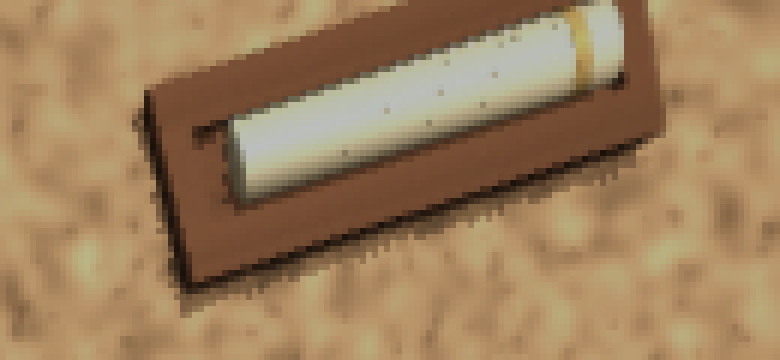

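All three views agree to about 2 mm:

| Target | x, y (m) | Top height (m) | Check |
|---|---|---|---|
| Button | (0.468, -0.031) | about 0.021 | 34 mm across |
| Barrel | (0.617, -0.182) | about 0.022 | 70.5 mm long |
| Whetstone | (0.454, -0.195) | 0.018 | 84 x 31 mm |

Next I move over the button.

```bash
python3 to.py 0.4683 -0.031 0.05
```

```text
t 2.08 tcp [ 0.4182 -0.1625  0.2186] F [-0.3 -0.7  0.4] tilt [-2.e-04 -1.e-04 -1.e+00] need units [ 1.896 -2.081  3.371] norm mm 219.59535722478688
[[ 0.931  0.366 -0.   ]
 [ 0.366 -0.931 -0.   ]
 [-0.     0.    -1.   ]]
```

```bash
python3 -m handwheel '{"offset":[[0.38,-0.42,0.4],[0.38,-0.42,0.4],[0.38,-0.42,0.4],[0.38,-0.41,0.4],[0.38,-0.41,0.4],[0,0,0.5],[0,0,0.5],[0,0,0.37],[0,0,0],[0,0,0]],"rot":[[0,0,0],[0,0,0],[0,0,0],[0,0,0],[0,0,0],[0,0,0],[0,0,0],[0,0,0],[0,0,0],[0,0,0]]}'
python3 - <<'E'
from h import *
p,d=eyes.read_camera('scene'); q,_=eyes.read_camera('side')
cv2.imwrite('pics/b1.png',cv2.resize(np.hstack([p[120:260,200:340],q[160:300,300:440]])[...,::-1],None,fx=2.8,fy=2.8))
E
python3 to.py 0.4683 -0.031 0.026
```

```text
time: 3.32
tool_pos: [0.4693, -0.0307, 0.0508]
ee_rot: [3.086, 0.585, 0.001]
wrist_force: [0.6, -1.9, 1.4]
grip_width: 0.0007
t 3.42 tcp [ 0.4695 -0.0306  0.0511] F [ 0.5 -0.2  0.1] tilt [ 1.8e-03 -6.0e-04 -1.0e+00] need units [-0.027 -0.002  0.502] norm mm 25.112672734159442
[[ 0.93   0.367  0.002]
 [ 0.367 -0.93  -0.001]
 [ 0.001  0.001 -1.   ]]
```

View pics/b1.png

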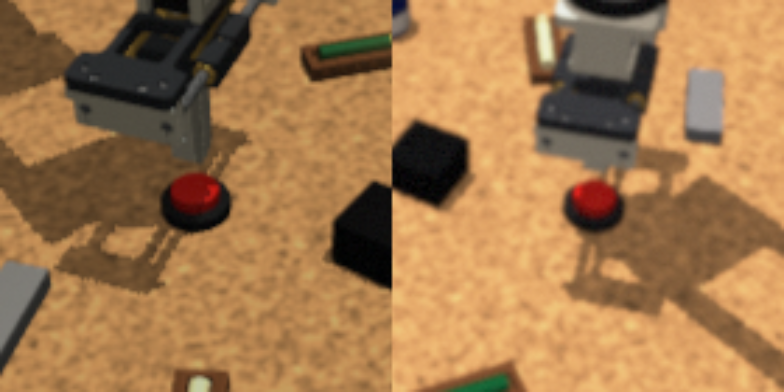

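The tips stand centred above the red button in both views, so I go down slowly while watching the force.

```bash
python3 -m handwheel '{"offset":[[-0.02,0,0.25],[0,0,0.24],[0,0,0.06],[0,0,0.06],[0,0,0]],"rot":[[0,0,0],[0,0,0],[0,0,0],[0,0,0],[0,0,0]]}'; python3 -m handwheel '{"offset":[[0,0,0.05],[0,0,0]],"rot":[[0,0,0],[0,0,0]]}'
```

```text
time: 4.05
tool_pos: [0.4673, -0.0302, 0.0195]
ee_rot: [-3.086, -0.587, 0.002]
wrist_force: [-2.7, 0.5, 2.6]
grip_width: 0.0003
time: 4.3
tool_pos: [0.4678, -0.0303, 0.0172]
ee_rot: [-3.086, -0.587, 0.0]
wrist_force: [-2.9, 0.5, 3.9]
grip_width: 0.0005
```

```bash
python3 -m handwheel '{"offset":[[0,0,0.04],[0,0,0]],"rot":[[0,0,0],[0,0,0]]}'; python3 -m handwheel '{"offset":[[0,0,0.03],[0,0,0]],"rot":[[0,0,0],[0,0,0]]}'
```

```text
time: 4.55
tool_pos: [0.4679, -0.0304, 0.0161]
ee_rot: [3.086, 0.587, 0.0]
wrist_force: [-5.4, 2.3, 15.8]
grip_width: 0.0003
time: 4.8
tool_pos: [0.4679, -0.0304, 0.0159]
ee_rot: [3.086, 0.587, 0.001]
wrist_force: [-8.6, 2.1, 29.4]
grip_width: 0.0008
```

The force rose sharply at z = 0.016, so the button is fully down, 6 mm below its 0.022 top. I lift off and go over the barrel.

```bash
python3 -m handwheel '{"offset":[[0,0,-0.3],[0,0,-0.5],[0,0,-0.7],[0,0,-0.6],[0,0,0],[0,0,0]],"rot":[[0,0,0],[0,0,0],[0,0,0],[0,0,0],[0,0,0],[0,0,0]]}'; python3 to.py 0.617 -0.182 0.120
```

```text
time: 5.55
tool_pos: [0.4677, -0.0304, 0.118]
ee_rot: [-3.086, -0.587, 0.0]
wrist_force: [1.1, -0.0, -0.9]
grip_width: 0.0007
t 5.55 tcp [ 0.4677 -0.0304  0.118 ] F [ 1.1 -0.  -0.9] tilt [-2.e-04  1.e-04 -1.e+00] need units [ 1.666  3.916 -0.041] norm mm 212.80362564866005
[[ 0.93   0.367 -0.   ]
 [ 0.367 -0.93   0.   ]
 [-0.    -0.    -1.   ]]
```

```bash
python3 -m handwheel '{"offset":[[0,0.5,-0.1],[0,0.5,-0.1],[0,0.5,-0.1],[0,0.5,-0.1],[0,0.5,-0.1],[0,0.5,-0.1],[0,0.5,0],[0,0.42,0],[0,0,0],[0,0,0]],"rot":[[0,0,0],[0,0,0],[0,0,0],[0,0,0],[0,0,0],[0,0,0],[0,0,0],[0,0,0],[0,0,0],[0,0,0]]}'
python3 - <<'E'
from h import *
s=robot.get_state(); p,d=eyes.read_camera('wrist'); cv2.imwrite('pics/w2.png',p[...,::-1]); np.save('/tmp/w2.npy',d)
np.savez('/tmp/w2s.npz',pos=s['tool_pos'],rot=s['ee_rot'])
E
```

```text
time: 6.8
tool_pos: [0.5393, -0.2121, 0.1481]
ee_rot: [-3.085, -0.586, 0.001]
wrist_force: [-0.6, -0.3, -0.0]
grip_width: 0.0005
```

View pics/w2.png

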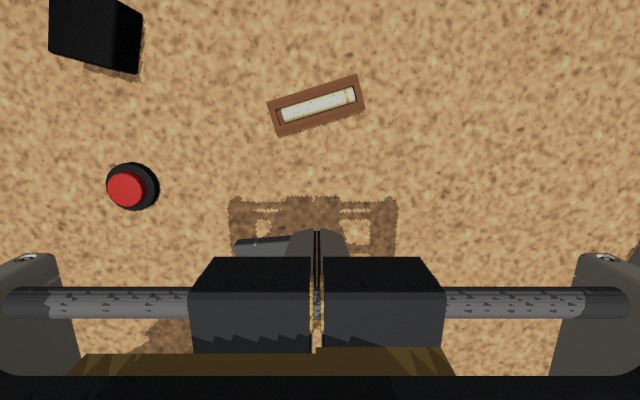

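The barrel is at (317,105) in the wrist view, whole, with its band at the right-hand end. The button is back up at (127,186).

```bash
python3 mw.py w2 cream=310,106 red=127,186
python3 - <<'E'
from h import *
cs=[]
for t,u in (('w1',((226.1,95.3),(401.5,15.1))),):
    Z=np.load(f'/tmp/{t}s.npz'); c=cam('wrist',dict(tool_pos=Z['pos'],ee_rot=Z['rot']))
    Z2=np.load('/tmp/w2s.npz'); c2=cam('wrist',dict(tool_pos=Z2['pos'],ee_rot=Z2['rot']))
    print(tri(c,u[1],c2,(317,105)), onplane(c2,(317,105),.022))
E
python3 to.py 0.617 -0.182 0.042
```

```text
cream [281  87  74  34 991] [317.8 104.1] depth med [ 0.6171 -0.1831  0.0212] z95 [0.0212 0.0228] plane rect [ 616.9 -182.7] [12.7 70.5] 38.1
red [107 173  35  34 923] [124.1 189.4] depth med [ 0.469  -0.0319  0.0221] z95 [0.0221 0.0234] plane rect [467.8 -31. ] [34.5 34.7] 21.6
(array([ 0.61597838, -0.18273377,  0.02342429]), np.float64(0.00038450953772049785)) [ 0.6160909  -0.18254213  0.022     ]
t 6.85 tcp [ 0.5393 -0.2118  0.1483] F [-0.6 -0.3  0.2] tilt [-9.e-04  9.e-04 -1.e+00] need units [1.666 0.018 2.125] norm mm 135.01675572137265
[[ 0.93   0.367 -0.001]
 [ 0.367 -0.93   0.001]
 [-0.001 -0.001 -1.   ]]
```

```bash
python3 -m handwheel '{"offset":[[0.4,0,0.3],[0.45,0.02,0.3],[0.45,0,0.3],[0.37,0,0.2],[0,0,0.4],[0,0,0.3],[0,0,0.2],[0,0,0],[0,0,0]],"rot":[[0,0,0],[0,0,0],[0,0,0],[0,0,0],[0,0,0],[0,0,0],[0,0,0],[0,0,0],[0,0,0]]}'; python3 to.py 0.617 -0.1825 0.042
```

```text
time: 7.98
tool_pos: [0.6181, -0.1834, 0.0493]
ee_rot: [3.086, 0.586, 0.001]
wrist_force: [1.0, -0.2, -0.1]
grip_width: 0.0007
t 7.97 tcp [ 0.6181 -0.1834  0.0493] F [ 1.  -0.2 -0.1] tilt [ 1.e-03 -5.e-04 -1.e+00] need units [-0.015 -0.025  0.147] norm mm 7.485813486094412
[[ 0.93   0.367  0.001]
 [ 0.367 -0.93  -0.   ]
 [ 0.001  0.001 -1.   ]]
```

```bash
python3 -m handwheel '{"offset":[[-0.02,-0.02,0.14],[0,0,0],[0,0,0],[0,0,0]],"rot":[[0,0,0],[0,0,0],[0,0,0],[0,0,0]]}'; python3 - <<'E'
from h import *
p,d=eyes.read_camera('scene'); q,_=eyes.read_camera('side')
cv2.imwrite('pics/c1.png',cv2.resize(np.hstack([p[200:340,200:340],q[110:250,290:430]])[...,::-1],None,fx=2.8,fy=2.8))
E
python3 to.py 0.617 -0.1825 0.042
```

```text
time: 8.48
tool_pos: [0.6166, -0.1825, 0.0418]
ee_rot: [3.086, 0.587, 0.0]
wrist_force: [0.1, -0.2, 0.0]
grip_width: 0.0006
t 8.57 tcp [ 0.6166 -0.1825  0.0418] F [0.5 0.5 0.7] tilt [ 2.e-04 -1.e-04 -1.e+00] need units [ 0.007  0.002 -0.004] norm mm 0.4275706129940588
[[ 0.93   0.367  0.   ]
 [ 0.367 -0.93  -0.   ]
 [ 0.     0.    -1.   ]]
```

View pics/c1.png

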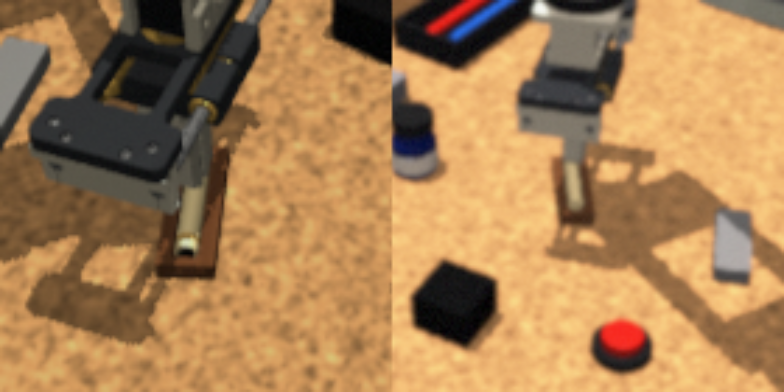

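In both views the tips are above the middle of the cream barrel with a gap, clear of the rest and neighbours. I hold here.

```bash
python3 -m handwheel '{"offset":[[0,0,0],[0,0,0],[0,0,0],[0,0,0],[0,0,0],[0,0,0],[0,0,0],[0,0,0],[0,0,0],[0,0,0],[0,0,0],[0,0,0],[0,0,0],[0,0,0],[0,0,0],[0,0,0],[0,0,0],[0,0,0],[0,0,0],[0,0,0]],"rot":[[0,0,0],[0,0,0],[0,0,0],[0,0,0],[0,0,0],[0,0,0],[0,0,0],[0,0,0],[0,0,0],[0,0,0],[0,0,0],[0,0,0],[0,0,0],[0,0,0],[0,0,0],[0,0,0],[0,0,0],[0,0,0],[0,0,0],[0,0,0]]}'; python3 -m handwheel '{"offset":[[0,0,0],[0,0,0],[0,0,-0.3],[0,0,-0.5],[0,0,-0.3],[0,0,0]],"rot":[[0,0,0],[0,0,0],[0,0,0],[0,0,0],[0,0,0],[0,0,0]]}'; python3 to.py 0.454 -0.1955 0.038
```

```text
time: 11.08
tool_pos: [0.6165, -0.1825, 0.0416]
ee_rot: [3.086, 0.587, -0.0]
wrist_force: [0.2, -0.2, 0.1]
grip_width: 0.0002
time: 11.82
tool_pos: [0.6176, -0.183, 0.0987]
ee_rot: [3.084, 0.586, 0.005]
wrist_force: [-0.7, -0.5, 0.1]
grip_width: 0.0005
t 11.82 tcp [ 0.6176 -0.183   0.0987] F [-0.7 -0.5  0.1] tilt [ 0.0034 -0.0016 -1.    ] need units [-3.139 -0.971  1.204] norm mm 174.95596326609612
[[ 0.93   0.367  0.003]
 [ 0.367 -0.93  -0.002]
 [ 0.003  0.003 -1.   ]]
```

```bash
python3 -m handwheel '{"offset":[[-0.4,-0.12,0],[-0.45,-0.14,0],[-0.45,-0.14,0],[-0.45,-0.14,0],[-0.45,-0.14,0],[-0.45,-0.14,0],[-0.45,-0.13,0.1],[0,0,0.3],[0,0,0.3],[0,0,0.2],[0,0,0],[0,0,0],[0,0,0]],"rot":[[0,0,0],[0,0,0],[0,0,0],[0,0,0],[0,0,0],[0,0,0],[0,0,0],[0,0,0],[0,0,0],[0,0,0],[0,0,0],[0,0,0],[0,0,0]]}'; python3 to.py 0.454 -0.1955 0.038
```

```text
time: 13.45
tool_pos: [0.4554, -0.1954, 0.0521]
ee_rot: [3.086, 0.587, 0.001]
wrist_force: [0.6, -0.3, -0.6]
grip_width: 0.0005
t 13.45 tcp [ 0.4554 -0.1954  0.0521] F [ 0.6 -0.3 -0.6] tilt [ 8.e-04 -5.e-04 -1.e+00] need units [-0.027 -0.008  0.281] norm mm 14.123393404364377
[[ 0.93   0.367  0.001]
 [ 0.367 -0.93  -0.001]
 [ 0.001  0.001 -1.   ]]
```

```bash
python3 -m handwheel '{"offset":[[-0.02,0,0.18],[0,0,0.1],[0,0,0],[0,0,0],[0,0,0]],"rot":[[0,0,0],[0,0,0],[0,0,0],[0,0,0],[0,0,0]]}'; python3 - <<'E'
from h import *
p,d=eyes.read_camera('scene'); q,_=eyes.read_camera('side')
cv2.imwrite('pics/s1.png',cv2.resize(np.hstack([p[160:300,140:280],q[120:260,330:470]])[...,::-1],None,fx=2.8,fy=2.8))
cv2.imwrite('pics/s1full.png',p[...,::-1])
E
python3 to.py 0.454 -0.1955 0.038
```

```text
time: 14.08
tool_pos: [0.4541, -0.1956, 0.0378]
ee_rot: [3.086, 0.587, 0.0]
wrist_force: [0.0, 0.2, 0.4]
grip_width: 0.0004
t 14.18 tcp [ 0.4541 -0.1956  0.0378] F [-0.9 -0.4  0.1] tilt [ 3.e-04 -2.e-04 -1.e+00] need units [-0.001 -0.003 -0.004] norm mm 0.22598824500458156
[[ 0.93   0.367  0.   ]
 [ 0.367 -0.93  -0.   ]
 [ 0.     0.    -1.   ]]
```

View pics/s1.png

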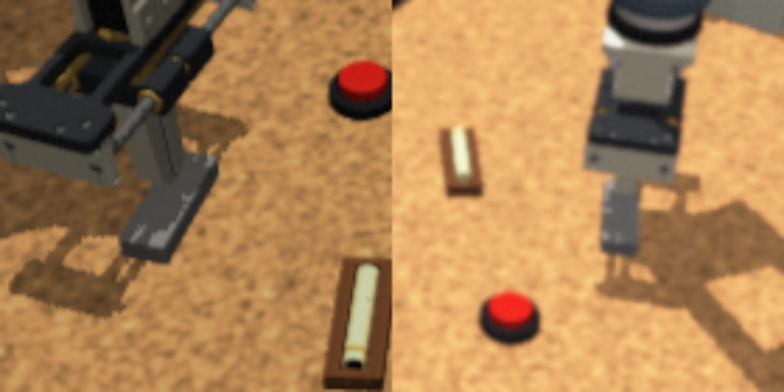

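View pics/s1full.png

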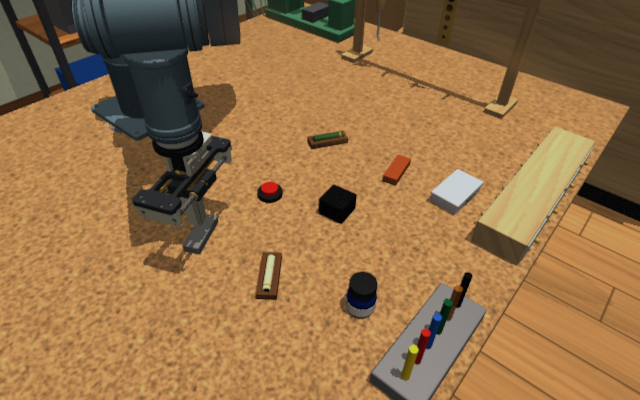

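The tips stand over the middle of the whetstone (scene about (201,232)) with a gap. The barrel at (269,273) and the rest are where they were. I hold, then hand in.

```bash
python3 -m handwheel '{"offset":[[0,0,0],[0,0,0],[0,0,0],[0,0,0],[0,0,0],[0,0,0],[0,0,0],[0,0,0],[0,0,0],[0,0,0],[0,0,0],[0,0,0],[0,0,0],[0,0,0],[0,0,0],[0,0,0],[0,0,0],[0,0,0],[0,0,0],[0,0,0]],"rot":[[0,0,0],[0,0,0],[0,0,0],[0,0,0],[0,0,0],[0,0,0],[0,0,0],[0,0,0],[0,0,0],[0,0,0],[0,0,0],[0,0,0],[0,0,0],[0,0,0],[0,0,0],[0,0,0],[0,0,0],[0,0,0],[0,0,0],[0,0,0]]}'; python3 -c "
from cell import robot
s=robot.get_state(); print(s['tool_pos'],abs(s['dq']).max(),s['wrist_force']); print(robot.finish_job())"
```

```text
time: 16.68
tool_pos: [0.454, -0.1955, 0.0376]
ee_rot: [-3.086, -0.587, 0.0]
wrist_force: [-0.6, 0.3, 0.8]
grip_width: 0.0003
[ 0.45396404 -0.19553353  0.03764979] 0.0017792377956939612 [-0.62460715  0.25377515  0.83961398]
the job is handed in; nothing more can be done
None
```

I pressed the call button, pointed at the cream barrel, then at the whetstone. I handed the job in at 16.7 s with the arm still pointing at the whetstone.

- **Button:** pressed until it stopped, 6 mm below its measured top. The force passed the 5 N holding value and peaked at about 30 N vertical on the fingertips, under the limits. A later picture showed it back up.
- **Barrel:** held still for about 3 s with the tips at (0.617, -0.1825, 0.042), about 2 cm above its top line. The wrist force was near zero.
- **Whetstone:** held still for about 2.6 s with the tips at (0.454, -0.1955, 0.038), about 2 cm above its top, and stayed there to finish. The wrist force was near zero (within 1 N).

The last pictures show the barrel and its neighbours where they were. Position measurements from the different cameras differed by a few mm. For the barrel, two wrist views put its top at 0.023 m, against 0.022 m from the text. No check failed.

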